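# Hang the cork caddy on the spring-balanced arm

### The arm

A 6-joint arm with a two-finger parallel gripper is mounted at the origin on the work surface. World frame = base frame: x ahead of the robot, y to its left, z up, the work surface at z = 0. Lengths are in mm, angles in degrees, forces in N, time in s.
With the tool pointing down it reaches from about 300 to 850 mm from the base axis. Payload 4.2 kg.
Tool frame: the origin (TCP) lies midway between the tips of the shut fingers; the grasp point (between the pads) lies 19 mm behind it; z points along the fingers, y is the direction in which the jaws open and shut (so a half turn about z gives the same grasp; the last joint's range is limited). The gripper opens to 91 mm and grips with 3 to 60 N. Pads are 32 mm wide; open, the fingers measure 118 mm over their backs; the gripper's body (76 mm by 178 mm) begins 60 mm behind the grasp point.
Start: joints at [-65.661, 18.312, 89.639, -0, 72.044, -1.146], TCP at [247.415, -519.066, 213.976] pointing down, gripper open.
Joint ranges: [-177.97, 177.97], [-48.28, 115.42], [12.27, 149.76], [-77.06, 257.06], [2.81, 150.46], [-146.56, 146.56]. Speed limits (degrees/s): [147.25, 147.25, 180, 180, 180, 180].

### API

Orientations are given as [roll, pitch, yaw] about the fixed x, y, z axes, in that order (R = Rz(yaw) Ry(pitch) Rx(roll)).
In Python, from workcell import env gives the robot as it stands.
- The arm moves only by the shell command python3 -m jog 'ROWS' [FORCE]. ROWS is JSON, a list of rows, each an object of numbers: "dx", "dy", "dz": the shift along the world's x, y, z in m; "wx", "wy", "wz": the turn, a rotation vector about the world's x, y, z in rad; "grip": the gripper's target within -1 to 1 (shut at 1, half-way at 0, fully open at -1). In form: [{"dx": .., "dy": .., "dz": .., "wx": .., "wy": .., "wz": .., "grip": ..}, ...]. A call has 1 to 10 rows; each row shifts and turns the commanded pose from where the row before left it; what a row does not reach is not made up. A row lasts 1/10 s, in which the tool goes at most 50 mm and 8.59 degrees, less where a joint would pass 70% of its speed; a pose out of reach is approached as far as the arm can. A call with a gripper value outside its range is refused whole. The fingers move at their own pace and stop on an object; FORCE is the grip in N (left out, the last holds). Time passes only in rows, so rows that do not move let the fingers close. It gives the time, the measured TCP pose, the force and the opening at its end, in the units of the state.
- env.state(): the state, without advancing time (a new reading comes with each control period).
- env.grab_frame(name): name is "side" or "top"; returns the picture (400x640x3 uint8, red, green, blue); there is no depth.
- env.get_calibration(name): a dict with "fx", "fy", "cx", "cy" (pixels), "R" (3x3) and "t" (3): a world point X has camera coordinates R X + t. Camera axes: x right, y down, z forward; pixel columns grow to the right and rows downward; lengths in mm; the calibration is good to about 2 mm. A picture is of the moment at which its call begins. get_calibration takes no time and is no camera call.
- env.job_done(): hands the job in, once; it reports no verdict.
The state is a dict: "time_s": time; "qpos": joint angles; "qvel": joint speeds; "effort": joint torques, N m; "ee_pos": TCP position; "ee_rot": TCP orientation; "force": force on the tool from outside, world axes, zero at the start; "torque": the same for the moment, N m; "gripper_width": finger opening in mm.
Only numpy, scipy, OpenCV 4.12 (cv2) and the standard library are available. Lean on these libraries where they do the work, as an engineer would, in place of code of your own. Each camera call takes 0.05 s, during which the arm holds its last target. There are 200 camera calls.

### The job

Clear the craft table: pick up the steel caddy of corks by its wooden grip and hang its crossbar in the hook of the spring-balanced swing arm, so that the arm passes through the caddy's hoop. Ease the caddy down with the arm as it sinks and let go only once the arm has settled and carries the whole weight, so that it neither drops nor springs up when you release it; be gentle, do not force the arm down to its stop, and leave the other things on the table where they are.

Things in the scene. Friction and masses are not known exactly. Their poses are not given: they have to be found in the camera images.
- caddy: Steel tray 80 x 110 x 42 mm full of corks, on the table; 0.27 to 0.70 kg, not known beforehand. Over its middle stands a fixed rigid hoop: two 8 mm round uprights at y = +50 and -50 mm and a crossbar along y, with a wooden grip on top. The hoop's window (69 mm high above the tray's rim, 92 mm wide) is open along x. Same from both sides. Origin: centre of the underside; z up.
- bail (a point): Centre of the caddy's straight round steel crossbar (8 mm diameter, along the caddy's y), 115 mm above the caddy's underside; axes as the caddy's. This bar must lie in the hook.
- grip (a point): Holding point in the wooden grip, 40 mm above the crossbar's centre, axes as the caddy's. The grip is 30 mm wide (along y), 14 mm thick (along x) and reaches from 3 to 59 mm above the crossbar's centre. Hold it across its 30 mm width with the fingers pointing down.
- balancer: Fixed column of the spring-balanced arm: steel foot 150 mm square, 18 mm thick, and a 34 mm column. The arm's pivot is 214 mm above the table on the column's axis. Origin: centre of the foot's underside.
- hook (a point): Pocket near the arm's free end: middle of its flat bottom, on the arm's upper face, 260 mm from the pivot. x along the arm to the column, y across it (level), z normal to the arm's upper face. Bottom 20 mm long, between the upturned tip and a sloped shoulder 12 mm high on the column side. The arm is 20 mm wide, 10 mm thick, under it a spring 20 to 150 mm from the pivot. A seated crossbar's centre is 4 mm above this point.
- tip (a point): Top of the upturned, outward-leaning tip that closes the pocket at the arm's free end: 23 mm from point hook towards the free end and 18 mm above the pocket's bottom; axes as point hook. The crossbar, level and square to the arm, comes over this tip from the free end towards the column, the arm inside the caddy's hoop, and is then lowered into the pocket.
- lift_arm (a joint): Arm's angle about its level pivot, rad: 0 = empty, on its upper stop, pointing 0.25 rad above level (pocket about 0.283 m above the table); grows as it sinks; 0.62 = lower stop. A spring carries the load: it starts to sink under about 1.2 N and settles between about 0.12 and 0.5 rad (pocket 30 to 130 mm lower) depending on the caddy's weight, and swings back up if unloaded.
- swivel_head (a joint): Swing of the arm about the column's vertical axis, rad; 0 = as the foot is turned, positive anticlockwise from above. Stiff by friction: stays where it is put, gives way at about 5 N sideways at the hook.
- spare_tray: Bystander: the same steel tray (80 x 110 x 42 mm) with a few corks but no hoop. Origin: centre of the underside.
- paper_cup: Bystander: brown paper cup, 80 mm across the rim, 95 mm tall. Origin: centre of the underside.
- pot_a: Bystander: small paint pot, 33 mm across, 24 mm tall. Origin: centre of the underside.
- pot_b: Bystander: small paint pot like pot_a, near the arm.
- pot_c: Bystander: small paint pot like pot_a.
- palette: Bystander: round white plastic palette, 150 mm across, 6 mm thick. Origin: centre of the underside.
- glue_box: Bystander: yellow carton 40 x 160 x 35 mm. Origin: centre of the underside.

How it is judged:
By the outcome, as a careful person would: the job done as asked, in the order asked, and still so for the second after the job is handed in, with the robot touching nothing.
It also fails if it takes over 72 s, if anything falls off the work surface, if the arm or the gripper's body presses on something with over 40 N, if the wrist force passes 120 N, or if a joint passes its speed limit or range.

## Working session

There is one attempt and no reset: what is moved stays moved. The work goes in short steps, Python scripts to look and compute and a shell command to move; the robot and the scene stay as the last step left them, time stands still between calls to the robot, and variables do not carry over. Pictures are saved under pics/ and viewed, about 8 in all and at most 12, crops included, and the job is handed in when it is done.

```bash
ls; mkdir -p pics; python3 - <<'E'
from workcell import env
import cv2
for n in("side","top"):
    cv2.imwrite(f"pics/{n}0.png",env.grab_frame(n)[:,:,::-1]); c=env.get_calibration(n); print(n,c)
print(env.state())
E
```

```text
pics
side {'fx': 393.73821706130684, 'fy': 393.73821706130684, 'cx': 320.3716881124097, 'cy': 196.78162131166135, 'R': array([[-0.69507282, -0.71893099,  0.00346449],
       [-0.37723582,  0.36060632, -0.85302768],
       [ 0.61201872, -0.59422328, -0.52185418]]), 't': array([ 411.75096808,  346.42301519, 1006.28289038])}
top {'fx': 443.5210796410749, 'fy': 443.5210796410749, 'cx': 324.14018086136673, 'cy': 192.22377745578237, 'R': array([[-0.01540823, -0.99972066,  0.01792169],
       [-0.9881333 ,  0.01248523, -0.15309047],
       [ 0.15282395, -0.02006787, -0.98804966]]), 't': array([  49.80217804,  557.04494031, 1253.66286494])}
{'time_s': 0.1, 'qpos': array([-6.56619208e+01,  1.83489882e+01,  8.96985996e+01, -6.49095048e-04,
        7.20425661e+01, -1.14593055e+00]), 'qvel': array([-0.00110151, -0.0307248 , -0.12939522,  0.0455547 ,  0.04947382,
        0.00491821]), 'effort': array([-1.89781649e-04, -4.13332987e+01, -2.32509685e+01,  7.28377886e-02,
        4.22062667e-02, -6.26473388e-05]), 'ee_pos': array([ 247.21668826, -518.65975404,  213.19974628]), 'ee_rot': array([-1.79909852e+02, -1.18594481e-03,  2.54842095e+01]), 'force': array([-0.34985474, -0.10027003,  0.54259679]), 'torque': array([0.0112909 , 0.02074461, 0.02545299]), 'gripper_width': 91.31713300830724}
```

View pics/side0.png

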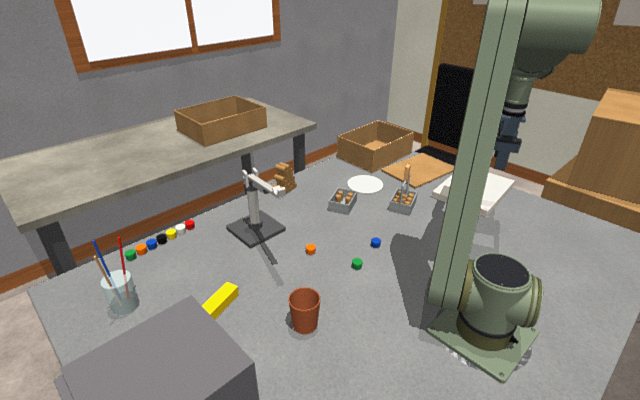

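View pics/top0.png

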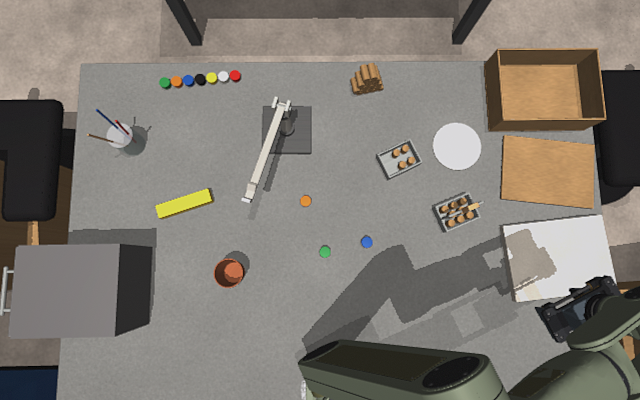

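Side view: caddy at about (403,203) with its grip at (407,170), and the balancer arm from about (250,178) to (282,190). Top view: caddy at (457,211), arm hook end at (247,198), foot centre at about (287,130). Next, one enlarged composite.

```bash
python3 - <<'E'
import cv2,numpy as np
s=cv2.imread("pics/side0.png");t=cv2.imread("pics/top0.png")
def c(im,x,y,w,h,k):
    o=cv2.resize(im[y:y+h,x:x+w],None,fx=k,fy=k,interpolation=cv2.INTER_CUBIC)
    for i in range(0,w,10): cv2.line(o,(i*k,0),(i*k,4 if i%50 else 12),(0,0,255),1); cv2.putText(o,str(x+i),(i*k,20),0,.3,(0,0,255)) if i%20==0 else 0
    for i in range(0,h,10): cv2.line(o,(0,i*k),(5,i*k),(0,0,255),1); cv2.putText(o,str(y+i),(6,i*k+4),0,.3,(0,0,255)) if i%20==0 else 0
    return o
A=np.zeros((600,800,3),np.uint8)
for im,x,y,w,h,k,X,Y in((t,230,90,80,120,5,0,0),(s,220,155,80,95,4,400,0),(t,425,185,60,50,4,400,390),(s,380,155,50,70,3,640,390)):
    o=c(im,x,y,w,h,k); o=o[:600-Y,:800-X]; A[Y:Y+o.shape[0],X:X+o.shape[1]]=o
cv2.imwrite("pics/comp.png",A)
E
```

```text
(no output)
```

View pics/comp.png

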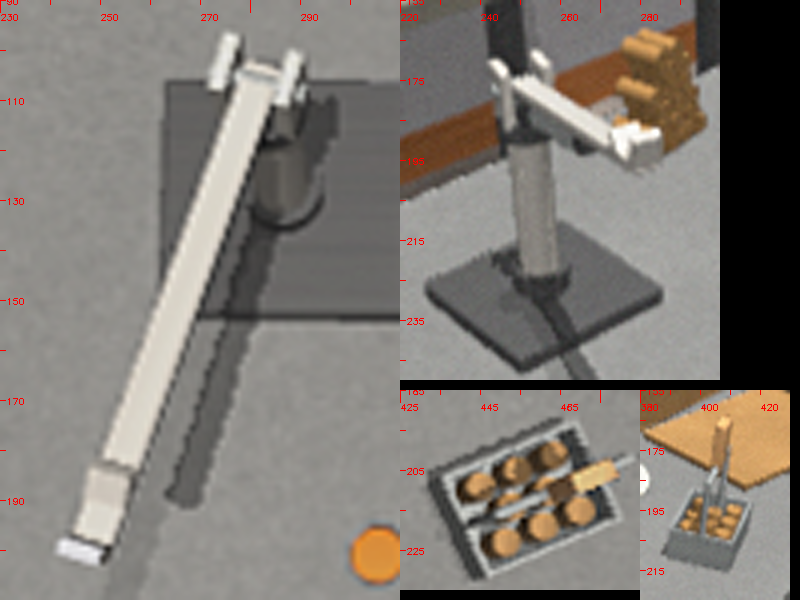

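```bash
cat > h.py <<'E'
import numpy as np
from workcell import env
C={n:env.get_calibration(n) for n in("side","top")}
def ray(n,uv):
    c=C[n];R=np.array(c["R"]);d=R.T@[(uv[0]-c["cx"])/c["fx"],(uv[1]-c["cy"])/c["fy"],1];return -R.T@c["t"],d/np.linalg.norm(d)
def pl(n,uv,z):
    o,d=ray(n,uv);return o+d*(z-o[2])/d[2]
def tri(a,b):
    A=np.zeros((3,3));v=np.zeros(3);r=[ray("side",a),ray("top",b)]
    for o,d in r: P=np.eye(3)-np.outer(d,d);A+=P;v+=P@o
    x=np.linalg.solve(A,v);return x,[np.linalg.norm(np.cross(x-o,d)).round(1) for o,d in r]
def px(n,X):
    c=C[n];p=np.array(c["R"])@X+c["t"];return c["fx"]*p[0]/p[2]+c["cx"],c["fy"]*p[1]/p[2]+c["cy"]
ang=lambda v:np.degrees(np.arctan2(v[1],v[0]))
E
python3 - <<'E'
from h import *
np.set_printoptions(precision=1,suppress=True)
k=[pl("top",p,42) for p in((432,205),(469,190.5),(480.5,218),(446,232))]
m=np.mean(k,0);print("caddy",m,"y-axis",ang(k[0]-k[1]),ang(k[3]-k[2]),ang(k[0]-k[3])-90, [np.linalg.norm(k[i]-k[i-1]) for i in range(4)])
print("side rim ctr",np.mean([pl("side",p,42) for p in((388,204.5),(412.5,210),(417.5,193),(396,188))],0))
print("grip top tri",tri((404.5+3,163+1.5),(473.5,204)), "top@174",pl("top",(473,205.5),174))
print("reproj bail",px("top",m+[0,0,73]),"griptop",px("top",m+[0,0,132]),px("side",m+[0,0,132]))
ft=[pl("top",p,18) for p in((263,106),(262.5,150.5))];print("foot",ft)
tip=pl("top",(246.5,199.5),306);piv=pl("top",(281,105),219);print("tip",tip,"piv",piv,ang(tip-piv),np.linalg.norm((tip-piv)[:2]))
print("arm axis from edges",ang(pl("top",(250,190),280)-pl("top",(276,119),228)))
print("tip tri",tri((283.5,188.5),(246.5,199.5)))
print("column base",pl("side",(255.5,225),18),pl("top",(287,130),18))
E
```

```text
caddy [ 496.5 -344.8   42. ] y-axis 110.40117465946533 110.78782144401573 -65.23470306017558 [np.float64(87.33479328438625), np.float64(119.10354426535801), np.float64(86.35389339942593), np.float64(110.64893097390234)]
side rim ctr [ 487.4 -333.    42. ]
grip top tri (array([ 500. , -347.6,  175.2]), [np.float64(1.1), np.float64(1.1)]) top@174 [ 497.1 -345.7  174. ]
reproj bail (np.float64(465.2093265118524), np.float64(208.36211641537665)) griptop (np.float64(472.67369526073924), np.float64(205.7299714065484)) (np.float64(407.4906360609055), np.float64(165.3603768747139))
foot [array([831. , 224.6,  18. ]), array([691.1, 225.4,  18. ])]
tip [502.2 226.8 306. ] piv [760.7 153.9 219. ] 164.26580442320255 268.5815629465754
arm axis from edges 163.50016923335377
tip tri (array([500.9, 225.4, 305.5]), [np.float64(2.0), np.float64(2.0)])
column base [761.4 151.3  18. ] [754.3 151.4  18. ]
```

Caddy at about (498,-346), bar direction about 111°. Arm azimuth about 164°, tip at (502,226,306), pivot at (761,153). Moving above the grip.

```bash
python3 -m jog '[{"dx":0.03,"dy":0.02,"wz":-0.01,"grip":-1},{"dx":0.036,"dy":0.025,"wz":-0.01},{"dx":0.036,"dy":0.025,"wz":-0.01},{"dx":0.036,"dy":0.025,"wz":-0.01},{"dx":0.036,"dy":0.025,"wz":-0.01},{"dx":0.036,"dy":0.025,"wz":-0.01},{"dx":0.025,"dy":0.018,"wz":-0.01},{"dx":0.016,"dy":0.01},{},{}]' 20; python3 - <<'E'
from h import *; import cv2
s=env.state();print(s["ee_pos"],s["ee_rot"],s["force"])
a=env.grab_frame("side")[:,:,::-1];b=env.grab_frame("top")[:,:,::-1]
f=lambda im,x,y:cv2.resize(im[y:y+120,x:x+80],None,fx=5,fy=5,interpolation=cv2.INTER_CUBIC)
cv2.imwrite("pics/g1.png",np.hstack([f(a,370,110),f(b,430,150)]))
E
```

```text
[ 247.21668826 -518.65975404  213.19974628] [-1.79909852e+02 -1.18594481e-03  2.54842095e+01] [-0.34985474 -0.10027003  0.54259679]invalid input
```

View pics/g1.png

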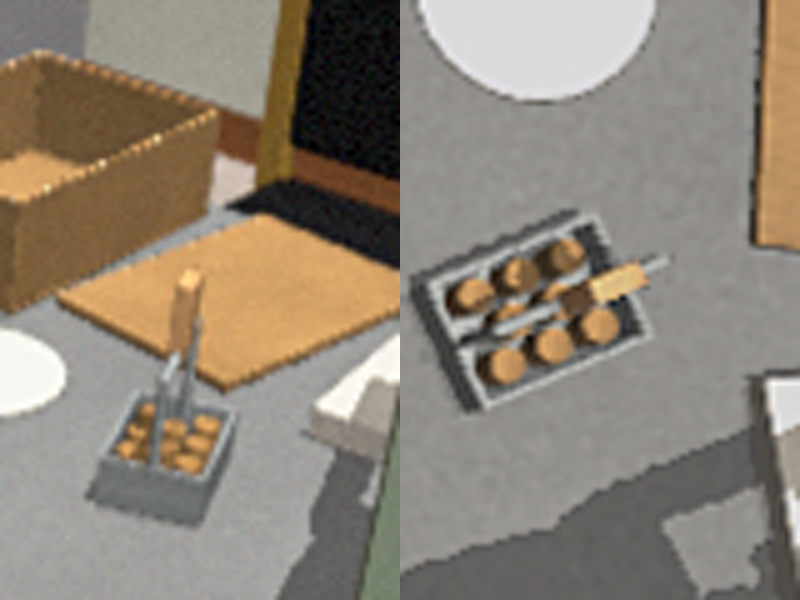

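The picture shows the unmoved caddy with its grip top at top-view pixel (474,206). The call was refused, so I'm writing full rows.

```bash
python3 -m jog '[{"dx":0.03,"dy":0.02,"dz":0,"wx":0,"wy":0,"wz":-0.01,"grip":-1},{"dx":0.036,"dy":0.025,"dz":0,"wx":0,"wy":0,"wz":-0.01,"grip":-1},{"dx":0.036,"dy":0.025,"dz":0,"wx":0,"wy":0,"wz":-0.01,"grip":-1},{"dx":0.036,"dy":0.025,"dz":0,"wx":0,"wy":0,"wz":-0.01,"grip":-1},{"dx":0.036,"dy":0.025,"dz":0,"wx":0,"wy":0,"wz":-0.01,"grip":-1},{"dx":0.036,"dy":0.025,"dz":0,"wx":0,"wy":0,"wz":-0.01,"grip":-1},{"dx":0.025,"dy":0.018,"dz":0,"wx":0,"wy":0,"wz":-0.01,"grip":-1},{"dx":0.016,"dy":0.01,"dz":0,"wx":0,"wy":0,"wz":0,"grip":-1},{"dx":0,"dy":0,"dz":0,"wx":0,"wy":0,"wz":0,"grip":-1},{"dx":0,"dy":0,"dz":0,"wx":0,"wy":0,"wz":0,"grip":-1}]' 20; python3 - <<'E'
from h import *; import cv2
s=env.state();print(s["ee_pos"],s["ee_rot"],s["force"])
print("grip top px expected",px("top",s["ee_pos"]),px("side",s["ee_pos"]),pl("top",(474,206.3),174))
a=env.grab_frame("side")[:,:,::-1];b=env.grab_frame("top")[:,:,::-1]
f=lambda im,x,y:cv2.resize(im[y:y+120,x:x+80],None,fx=5,fy=5,interpolation=cv2.INTER_CUBIC)
cv2.imwrite("pics/g2.png",np.hstack([f(a,370,110),f(b,430,150)]))
E
```

```text
time_s: 1.2
ee_pos: [497.8, -346.5, 213.7]
ee_rot: [-180.0, 0.1, 21.5]
force: [0.0, -0.2, -0.4]
gripper_width: 91.1
[ 497.80027876 -346.47961424  213.70314087] [-1.79991070e+02  7.34935323e-02  2.14921192e+01] [ 0.01577404 -0.24789719 -0.43443677]
grip top px expected (np.float64(478.7439866757111), np.float64(203.300594476847)) (np.float64(408.79019699075087), np.float64(155.1463418234901)) [ 494.97894653 -348.23018758  174.        ]
```

View pics/g2.png

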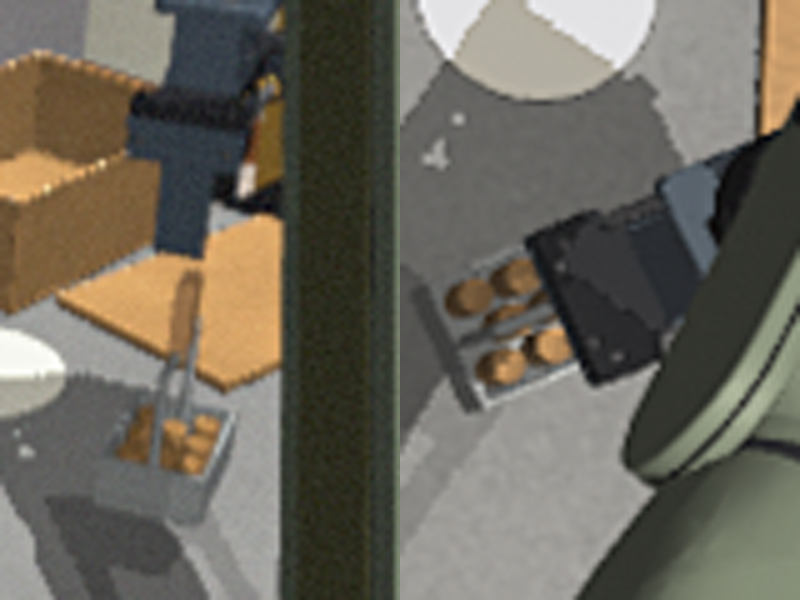

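Fingers straddle the grip in line (side px (407,161) just above the grip top (407,165)). Lowering and gripping.

```bash
python3 -m jog '[{"dx":-0.001,"dy":-0.001,"dz":-0.02,"wx":0,"wy":0,"wz":0,"grip":-1},{"dx":0,"dy":0,"dz":-0.025,"wx":0,"wy":0,"wz":0,"grip":-1},{"dx":0,"dy":0,"dz":-0.02,"wx":0,"wy":0,"wz":0,"grip":-1},{"dx":0,"dy":0,"dz":-0.012,"wx":0,"wy":0,"wz":0,"grip":-1},{"dx":0,"dy":0,"dz":0,"wx":0,"wy":0,"wz":0,"grip":-1},{"dx":0,"dy":0,"dz":0,"wx":0,"wy":0,"wz":0,"grip":0},{"dx":0,"dy":0,"dz":0,"wx":0,"wy":0,"wz":0,"grip":0.2},{"dx":0,"dy":0,"dz":0,"wx":0,"wy":0,"wz":0,"grip":1},{"dx":0,"dy":0,"dz":0,"wx":0,"wy":0,"wz":0,"grip":1},{"dx":0,"dy":0,"dz":0,"wx":0,"wy":0,"wz":0,"grip":1}]' 35; python3 -m jog '[{"dx":0,"dy":0,"dz":0,"wx":0,"wy":0,"wz":0,"grip":1},{"dx":0,"dy":0,"dz":0,"wx":0,"wy":0,"wz":0,"grip":1},{"dx":0,"dy":0,"dz":0,"wx":0,"wy":0,"wz":0,"grip":1}]'
```

```text
time_s: 2.3
ee_pos: [497.6, -347.1, 137.4]
ee_rot: [180.0, -0.0, 21.5]
force: [-0.7, 0.4, 0.3]
gripper_width: 54.0
time_s: 2.6
ee_pos: [497.3, -346.7, 137.0]
ee_rot: [-179.9, 0.0, 21.5]
force: [-1.1, 1.5, 2.5]
gripper_width: 30.2
```

```bash
python3 -m jog '[{"dx":0,"dy":0,"dz":0.005,"wx":0,"wy":0,"wz":0,"grip":1},{"dx":0,"dy":0,"dz":0.01,"wx":0,"wy":0,"wz":0,"grip":1},{"dx":0,"dy":0,"dz":0.015,"wx":0,"wy":0,"wz":0,"grip":1},{"dx":0,"dy":0,"dz":0.01,"wx":0,"wy":0,"wz":0,"grip":1},{"dx":0,"dy":0,"dz":0,"wx":0,"wy":0,"wz":0,"grip":1},{"dx":0,"dy":0,"dz":0,"wx":0,"wy":0,"wz":0,"grip":1}]'; python3 -m jog '[{"dx":0,"dy":0,"dz":0.01,"wx":0,"wy":0,"wz":0,"grip":1},{"dx":0,"dy":0,"dz":0.02,"wx":0,"wy":0,"wz":0,"grip":1},{"dx":0,"dy":0,"dz":0.025,"wx":0,"wy":0,"wz":0,"grip":1},{"dx":0,"dy":0,"dz":0.025,"wx":0,"wy":0,"wz":0,"grip":1},{"dx":0,"dy":0,"dz":0.025,"wx":0,"wy":0,"wz":0,"grip":1},{"dx":0,"dy":0,"dz":0.025,"wx":0,"wy":0,"wz":0,"grip":1},{"dx":0,"dy":0,"dz":0.025,"wx":0,"wy":0,"wz":0,"grip":1},{"dx":0,"dy":0,"dz":0.018,"wx":0,"wy":0,"wz":0,"grip":1},{"dx":0,"dy":0,"dz":0,"wx":0,"wy":0,"wz":0,"grip":1},{"dx":0,"dy":0,"dz":0,"wx":0,"wy":0,"wz":0,"grip":1}]'
```

```text
time_s: 3.2
ee_pos: [497.3, -347.0, 176.9]
ee_rot: [-180.0, 0.0, 21.5]
force: [1.1, -0.5, -4.2]
gripper_width: 29.8
time_s: 4.2
ee_pos: [497.2, -346.9, 349.4]
ee_rot: [-180.0, 0.0, 21.5]
force: [-0.1, 0.2, -5.8]
gripper_width: 30.1
```

```bash
python3 -m jog '[{"dx":-0.002,"dy":0.012,"dz":0,"wx":0,"wy":0,"wz":-0.015,"grip":1},{"dx":-0.004,"dy":0.024,"dz":0,"wx":0,"wy":0,"wz":-0.03,"grip":1},{"dx":-0.004,"dy":0.032,"dz":0,"wx":0,"wy":0,"wz":-0.035,"grip":1},{"dx":-0.004,"dy":0.035,"dz":0,"wx":0,"wy":0,"wz":-0.04,"grip":1},{"dx":-0.004,"dy":0.035,"dz":0,"wx":0,"wy":0,"wz":-0.04,"grip":1},{"dx":-0.004,"dy":0.035,"dz":0,"wx":0,"wy":0,"wz":-0.04,"grip":1},{"dx":-0.004,"dy":0.035,"dz":0,"wx":0,"wy":0,"wz":-0.04,"grip":1},{"dx":-0.004,"dy":0.035,"dz":0,"wx":0,"wy":0,"wz":-0.04,"grip":1},{"dx":-0.004,"dy":0.035,"dz":0,"wx":0,"wy":0,"wz":-0.04,"grip":1},{"dx":-0.004,"dy":0.035,"dz":0,"wx":0,"wy":0,"wz":-0.04,"grip":1}]'; python3 -m jog '[{"dx":-0.004,"dy":0.035,"dz":0,"wx":0,"wy":0,"wz":-0.04,"grip":1},{"dx":-0.004,"dy":0.035,"dz":0,"wx":0,"wy":0,"wz":-0.04,"grip":1},{"dx":-0.005,"dy":0.035,"dz":0,"wx":0,"wy":0,"wz":-0.04,"grip":1},{"dx":-0.005,"dy":0.035,"dz":0,"wx":0,"wy":0,"wz":-0.04,"grip":1},{"dx":-0.005,"dy":0.035,"dz":0,"wx":0,"wy":0,"wz":-0.04,"grip":1},{"dx":-0.005,"dy":0.035,"dz":0,"wx":0,"wy":0,"wz":-0.04,"grip":1},{"dx":-0.004,"dy":0.03,"dz":0,"wx":0,"wy":0,"wz":-0.034,"grip":1},{"dx":-0.002,"dy":0.016,"dz":0,"wx":0,"wy":0,"wz":-0.02,"grip":1},{"dx":0,"dy":0.008,"dz":0,"wx":0,"wy":0,"wz":-0.01,"grip":1},{"dx":0,"dy":0,"dz":0,"wx":0,"wy":0,"wz":0,"grip":1}]'
python3 -m jog '[{"dx":0,"dy":0,"dz":0,"wx":0,"wy":0,"wz":0,"grip":1},{"dx":0,"dy":0,"dz":0,"wx":0,"wy":0,"wz":0,"grip":1}]'; python3 - <<'E'
from h import *; import cv2
s=env.state();print(s["ee_pos"],s["ee_rot"],s["force"])
a=env.grab_frame("side")[:,:,::-1];b=env.grab_frame("top")[:,:,::-1]
cv2.imwrite("pics/side2.png",a);cv2.imwrite("pics/top2.png",b)
f=lambda im,x,y:cv2.resize(im[y:y+120,x:x+80],None,fx=5,fy=5,interpolation=cv2.INTER_CUBIC)
cv2.imwrite("pics/p1.png",np.hstack([f(a,240,130),f(b,220,110)]))
bar=s["ee_pos"]-[0,0,22];print(px("side",bar),px("top",bar))
E
```

```text
time_s: 5.2
ee_pos: [457.7, -32.0, 348.7]
ee_rot: [-180.0, 0.2, 0.7]
force: [1.1, 0.7, -3.9]
gripper_width: 29.7
time_s: 6.2
ee_pos: [424.5, 230.4, 349.0]
ee_rot: [179.9, 0.1, -16.5]
force: [-1.4, -0.2, -4.3]
gripper_width: 29.7
time_s: 6.4
ee_pos: [425.3, 229.0, 349.9]
ee_rot: [180.0, 0.0, -16.6]
force: [0.3, -0.1, -4.1]
gripper_width: 29.3
[425.34696072 228.98451658 349.85329084] [ 1.79954953e+02  6.72794028e-03 -1.66337430e+01] [ 0.32262409 -0.1184512  -4.05335924]
(np.float64(300.9260068780291), np.float64(192.214990568817)) (np.float64(243.60216173185762), np.float64(232.27548584632206))
```

View pics/p1.png

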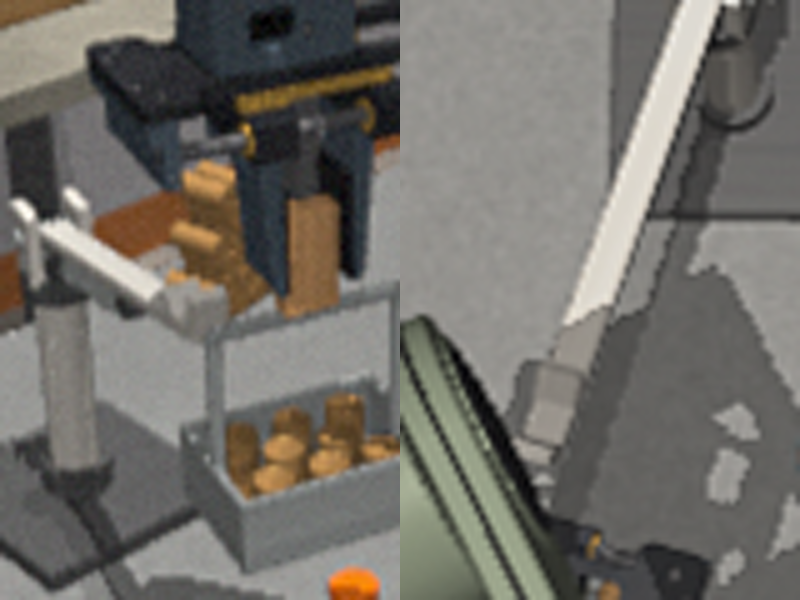

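Bar measured at side px (301,193), as predicted, with the arm's tip just left of it. The caddy is held level. The bar centre is about 20 mm to the −y side of the arm line, so I'm correcting that and then coming over the tip.

```bash
python3 -m jog '[{"dx":0.003,"dy":0.009,"dz":0,"wx":0,"wy":0,"wz":0.01,"grip":1},{"dx":0.0024,"dy":0.0098,"dz":0,"wx":0,"wy":0,"wz":0,"grip":1},{"dx":0,"dy":0,"dz":0,"wx":0,"wy":0,"wz":0,"grip":1},{"dx":0.008,"dy":-0.0023,"dz":0,"wx":0,"wy":0,"wz":0,"grip":1},{"dx":0.014,"dy":-0.004,"dz":0,"wx":0,"wy":0,"wz":0,"grip":1},{"dx":0.016,"dy":-0.0046,"dz":0,"wx":0,"wy":0,"wz":0,"grip":1},{"dx":0.016,"dy":-0.0046,"dz":0,"wx":0,"wy":0,"wz":0,"grip":1},{"dx":0.016,"dy":-0.0046,"dz":0,"wx":0,"wy":0,"wz":0,"grip":1},{"dx":0.01,"dy":-0.0029,"dz":0,"wx":0,"wy":0,"wz":0,"grip":1},{"dx":0.007,"dy":-0.002,"dz":0,"wx":0,"wy":0,"wz":0,"grip":1}]'; python3 -m jog '[{"dx":0,"dy":0,"dz":0,"wx":0,"wy":0,"wz":0,"grip":1},{"dx":0,"dy":0,"dz":0,"wx":0,"wy":0,"wz":0,"grip":1},{"dx":0,"dy":0,"dz":0,"wx":0,"wy":0,"wz":0,"grip":1}]'; python3 - <<'E'
from h import *; import cv2
s=env.state();print(s["ee_pos"],s["ee_rot"],s["force"])
a=env.grab_frame("side")[:,:,::-1];b=env.grab_frame("top")[:,:,::-1]
f=lambda im,x,y,w,k:cv2.resize(im[y:y+75,x:x+w],None,fx=k,fy=k,interpolation=cv2.INTER_CUBIC)
cv2.imwrite("pics/p2.png",np.hstack([f(a,245,155,60,8),f(b,230,150,40,8)]))
bar=s["ee_pos"]-[0,0,22];print(px("side",bar),px("top",bar))
u=np.array([-.961,.2756,0])
for n,d,z in(("hook",250.7,283),("tip",268.5,306),("shoulder",238,292)): X=np.array([761,153.7,z])+u*d;print(n,X,px("side",X),px("top",X))
E
```

```text
time_s: 7.5
ee_pos: [519.1, 223.2, 349.5]
ee_rot: [180.0, 0.0, -16.1]
force: [-0.2, 0.6, -4.8]
gripper_width: 29.7
time_s: 7.8
ee_pos: [517.2, 223.9, 350.2]
ee_rot: [-180.0, 0.0, -16.0]
force: [-0.3, 0.4, -3.7]
gripper_width: 29.6
[517.22077878 223.9480645  350.17175508] [-1.79997491e+02  1.74206197e-02 -1.59653985e+01] [-0.34348843  0.40114232 -3.69126278]
(np.float64(278.76667243587053), np.float64(178.2742815970386)) (np.float64(246.3128404377464), np.float64(191.5690465219791))
hook [520.0773  222.79292 283.     ] (np.float64(279.3082268732158), np.float64(192.69722263563955)) (np.float64(249.7854702667388), np.float64(193.32142841235802))
tip [502.9715 227.6986 306.    ] (np.float64(281.5471304594433), np.float64(188.19196317554645)) (np.float64(246.1055128366495), np.float64(199.17339258832848))
shoulder [532.282  219.2928 292.    ] (np.float64(277.2709672571844), np.float64(187.6343617176219)) (np.float64(250.76694061688704), np.float64(187.59101993204547))
```

View pics/p2.png

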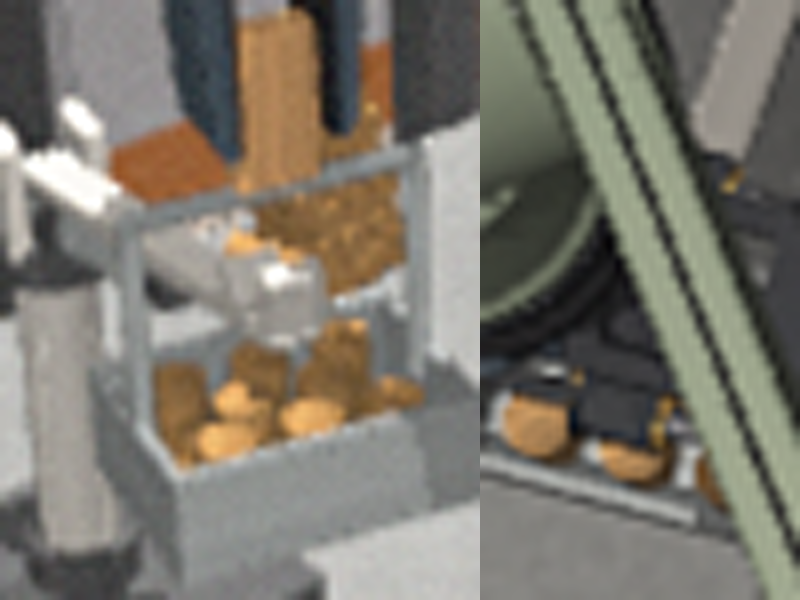

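Arm is inside the hoop, with the tip at side px (281,188) as predicted and the bar well above it and behind it. Lowering towards the pocket.

```bash
python3 -m jog '[{"dx":0.002,"dy":-0.0006,"dz":-0.005,"wx":0,"wy":0,"wz":0,"grip":1},{"dx":0,"dy":0,"dz":-0.01,"wx":0,"wy":0,"wz":0,"grip":1},{"dx":0,"dy":0,"dz":-0.01,"wx":0,"wy":0,"wz":0,"grip":1},{"dx":0,"dy":0,"dz":-0.007,"wx":0,"wy":0,"wz":0,"grip":1},{"dx":0,"dy":0,"dz":-0.004,"wx":0,"wy":0,"wz":0,"grip":1},{"dx":0,"dy":0,"dz":0,"wx":0,"wy":0,"wz":0,"grip":1},{"dx":0,"dy":0,"dz":0,"wx":0,"wy":0,"wz":0,"grip":1}]'
for i in 1 2 3; do python3 -m jog '[{"dx":0,"dy":0,"dz":0,"wx":0,"wy":0,"wz":0,"grip":1}]'|sed -n '2p;4p'; done
python3 -m jog '[{"dx":0,"dy":0,"dz":-0.003,"wx":0,"wy":0,"wz":0,"grip":1},{"dx":0,"dy":0,"dz":-0.003,"wx":0,"wy":0,"wz":0,"grip":1},{"dx":0,"dy":0,"dz":-0.002,"wx":0,"wy":0,"wz":0,"grip":1},{"dx":0,"dy":0,"dz":0,"wx":0,"wy":0,"wz":0,"grip":1}]'
for i in 1 2 3; do python3 -m jog '[{"dx":0,"dy":0,"dz":0,"wx":0,"wy":0,"wz":0,"grip":1}]'|sed -n '2p;4p'; done
```

```text
time_s: 8.6
ee_pos: [520.0, 223.2, 314.1]
ee_rot: [-180.0, -0.0, -16.0]
force: [0.3, 0.3, -3.6]
gripper_width: 29.6
ee_pos: [520.1, 223.2, 314.5]
force: [-0.0, -0.3, -3.7]
ee_pos: [520.0, 223.2, 314.4]
force: [-0.1, 0.7, -4.6]
ee_pos: [519.9, 223.2, 314.3]
force: [0.5, -0.2, -5.0]
time_s: 9.3
ee_pos: [519.7, 223.2, 305.7]
ee_rot: [180.0, 0.0, -16.0]
force: [0.7, 0.1, -3.4]
gripper_width: 29.6
ee_pos: [519.8, 223.1, 306.1]
force: [-0.8, -0.0, -2.7]
ee_pos: [519.8, 223.1, 306.2]
force: [0.0, 0.3, -4.5]
ee_pos: [519.8, 223.1, 306.1]
force: [-0.3, 0.2, -3.2]
```

Contact, and the arm is taking up load (about 4.3 → 3.4 N). Following the arc down slowly.

```bash
python3 -m jog '[{"dx":-0.001,"dy":0.0003,"dz":-0.003,"wx":0,"wy":0,"wz":0,"grip":1},{"dx":-0.001,"dy":0.0003,"dz":-0.004,"wx":0,"wy":0,"wz":0,"grip":1},{"dx":-0.001,"dy":0.0003,"dz":-0.004,"wx":0,"wy":0,"wz":0,"grip":1},{"dx":-0.001,"dy":0.0003,"dz":-0.004,"wx":0,"wy":0,"wz":0,"grip":1},{"dx":-0.001,"dy":0.0003,"dz":-0.004,"wx":0,"wy":0,"wz":0,"grip":1},{"dx":-0.0006,"dy":0.0002,"dz":-0.004,"wx":0,"wy":0,"wz":0,"grip":1},{"dx":-0.0006,"dy":0.0002,"dz":-0.004,"wx":0,"wy":0,"wz":0,"grip":1},{"dx":-0.0004,"dy":0.0001,"dz":-0.004,"wx":0,"wy":0,"wz":0,"grip":1},{"dx":-0.0004,"dy":0.0001,"dz":-0.003,"wx":0,"wy":0,"wz":0,"grip":1},{"dx":0,"dy":0,"dz":0,"wx":0,"wy":0,"wz":0,"grip":1}]'
for i in 1 2 3 4; do python3 -m jog '[{"dx":0,"dy":0,"dz":0,"wx":0,"wy":0,"wz":0,"grip":1}]'|sed -n '2p;4p'; done; python3 - <<'E'
from h import *; import cv2
a=env.grab_frame("side")[:,:,::-1]
F=[]
for _ in range(10): env.grab_frame("side"); F.append(env.state()["force"])
print(np.mean(F,0),np.std(F,0))
cv2.imwrite("pics/p3.png",cv2.resize(a[155:240,240:320],None,fx=7,fy=7,interpolation=cv2.INTER_CUBIC))
E
```

```text
time_s: 10.6
ee_pos: [512.6, 225.3, 271.5]
ee_rot: [180.0, 0.0, -16.0]
force: [1.3, -0.3, -1.8]
gripper_width: 29.7
ee_pos: [512.7, 225.3, 272.0]
force: [0.7, -0.1, -1.5]
ee_pos: [512.7, 225.3, 272.2]
force: [0.6, -0.5, -1.8]
ee_pos: [512.7, 225.3, 272.1]
force: [1.0, -0.7, -1.6]
ee_pos: [512.7, 225.3, 272.1]
force: [0.0, 0.3, -1.8]
[-0.13976596  0.19828464 -1.53168625] [0.51128715 0.52441983 0.59709273]
```

View pics/p3.png

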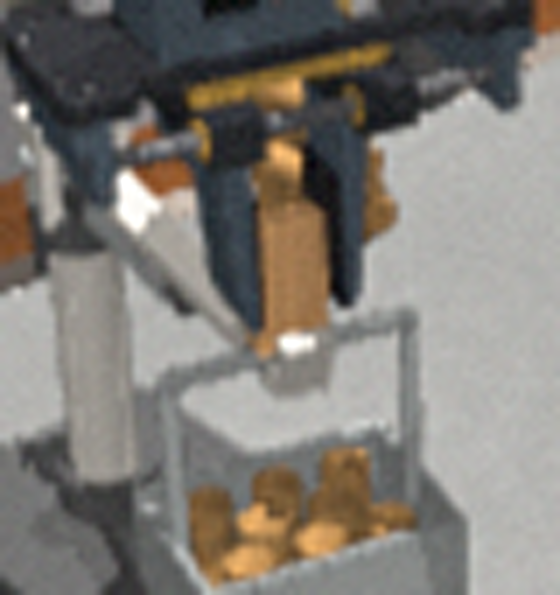

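Bar sits behind the tip (tip at side px (282,204)), arm sunk, still about 1.6 N carried by the robot. Continuing.

```bash
cat > f.py <<'E'
from h import *
F=[]
for _ in range(12): env.grab_frame("top"); F.append(env.state()["force"])
s=env.state();print("mean F",np.mean(F,0).round(2),"pos",s["ee_pos"].round(1),"t",s["time_s"])
E
python3 -m jog '[{"dx":-0.0003,"dy":0.0001,"dz":-0.003,"wx":0,"wy":0,"wz":0,"grip":1},{"dx":-0.0002,"dy":0.0001,"dz":-0.004,"wx":0,"wy":0,"wz":0,"grip":1},{"dx":-0.0002,"dy":0.0001,"dz":-0.004,"wx":0,"wy":0,"wz":0,"grip":1},{"dx":-0.0002,"dy":0.0001,"dz":-0.004,"wx":0,"wy":0,"wz":0,"grip":1},{"dx":-0.0002,"dy":0,"dz":-0.004,"wx":0,"wy":0,"wz":0,"grip":1},{"dx":-0.0002,"dy":0,"dz":-0.003,"wx":0,"wy":0,"wz":0,"grip":1},{"dx":0,"dy":0,"dz":0,"wx":0,"wy":0,"wz":0,"grip":1},{"dx":0,"dy":0,"dz":0,"wx":0,"wy":0,"wz":0,"grip":1}]'
python3 f.py
```

```text
time_s: 12.35
ee_pos: [511.5, 225.7, 250.0]
ee_rot: [180.0, 0.0, -16.0]
force: [-2.3, 0.5, -0.8]
gripper_width: 29.8
mean F [-1.85  0.47 -0.65] pos [511.5 225.6 250. ] t 12.95
```

```bash
python3 -m jog '[{"dx":-0.001,"dy":0.0003,"dz":0,"wx":0,"wy":0,"wz":0,"grip":1},{"dx":-0.001,"dy":0.0003,"dz":0,"wx":0,"wy":0,"wz":0,"grip":1},{"dx":0,"dy":0,"dz":0,"wx":0,"wy":0,"wz":0,"grip":1},{"dx":0,"dy":0,"dz":0,"wx":0,"wy":0,"wz":0,"grip":1}]'
python3 f.py; python3 -m jog '[{"dx":0,"dy":0,"dz":-0.002,"wx":0,"wy":0,"wz":0,"grip":1},{"dx":0,"dy":0,"dz":-0.002,"wx":0,"wy":0,"wz":0,"grip":1},{"dx":0,"dy":0,"dz":-0.002,"wx":0,"wy":0,"wz":0,"grip":1},{"dx":0,"dy":0,"dz":0,"wx":0,"wy":0,"wz":0,"grip":1},{"dx":0,"dy":0,"dz":0,"wx":0,"wy":0,"wz":0,"grip":1}]'
python3 f.py
```

```text
time_s: 13.35
ee_pos: [510.2, 226.2, 250.2]
ee_rot: [-180.0, -0.1, -16.0]
force: [2.1, -0.6, -1.4]
gripper_width: 29.8
mean F [ 1.85 -0.54 -0.88] pos [509.6 226.3 250. ] t 13.95
time_s: 14.45
ee_pos: [509.3, 226.3, 243.9]
ee_rot: [180.0, 0.0, -16.0]
force: [1.4, 0.2, 0.2]
gripper_width: 29.6
mean F [ 0.66  0.13 -0.65] pos [509.4 226.3 243.9] t 15.05
```

```bash
python3 -m jog '[{"dx":0,"dy":0,"dz":-0.002,"wx":0,"wy":0,"wz":0,"grip":1},{"dx":0,"dy":0,"dz":-0.003,"wx":0,"wy":0,"wz":0,"grip":1},{"dx":0,"dy":0,"dz":-0.003,"wx":0,"wy":0,"wz":0,"grip":1},{"dx":0,"dy":0,"dz":-0.002,"wx":0,"wy":0,"wz":0,"grip":1},{"dx":0,"dy":0,"dz":0,"wx":0,"wy":0,"wz":0,"grip":1},{"dx":0,"dy":0,"dz":0,"wx":0,"wy":0,"wz":0,"grip":1},{"dx":0,"dy":0,"dz":0,"wx":0,"wy":0,"wz":0,"grip":1}]'
python3 f.py;python3 f.py
```

```text
time_s: 15.75
ee_pos: [509.4, 226.3, 234.0]
ee_rot: [180.0, 0.0, -16.0]
force: [-0.8, 1.1, -0.6]
gripper_width: 29.8
mean F [-0.6   0.75 -0.01] pos [509.4 226.3 233.9] t 16.35
mean F [-0.7   0.57 -0.15] pos [509.4 226.2 234. ] t 16.95
```

Residual force about −0.1 N: the arm carries the weight. Nudge 1 mm, relax the grip, then open slowly.

```bash
python3 -m jog '[{"dx":0,"dy":0,"dz":-0.001,"wx":0,"wy":0,"wz":0,"grip":1},{"dx":0,"dy":0,"dz":0,"wx":0,"wy":0,"wz":0,"grip":1},{"dx":0,"dy":0,"dz":0,"wx":0,"wy":0,"wz":0,"grip":1}]' 15; python3 -m jog '[{"dx":0,"dy":0,"dz":0,"wx":0,"wy":0,"wz":0,"grip":1},{"dx":0,"dy":0,"dz":0,"wx":0,"wy":0,"wz":0,"grip":1},{"dx":0,"dy":0,"dz":0,"wx":0,"wy":0,"wz":0,"grip":1},{"dx":0,"dy":0,"dz":0,"wx":0,"wy":0,"wz":0,"grip":1}]' 4; python3 f.py; python3 - <<'E'
from h import *; import cv2
cv2.imwrite("pics/pre.png",env.grab_frame("side")[:,:,::-1])
E
```

```text
time_s: 17.25
ee_pos: [509.4, 226.2, 232.9]
ee_rot: [180.0, 0.0, -16.0]
force: [-1.5, 0.7, 0.3]
gripper_width: 29.9
time_s: 17.65
ee_pos: [509.6, 226.3, 233.0]
ee_rot: [-180.0, -0.0, -16.0]
force: [-0.4, 0.3, -0.2]
gripper_width: 29.8
mean F [-0.09  0.96 -0.14] pos [509.6 226.3 233. ] t 18.25
```

```bash
python3 -m jog '[{"dx":0,"dy":0,"dz":0,"wx":0,"wy":0,"wz":0,"grip":0.32},{"dx":0,"dy":0,"dz":0,"wx":0,"wy":0,"wz":0,"grip":0.3},{"dx":0,"dy":0,"dz":0,"wx":0,"wy":0,"wz":0,"grip":0.28},{"dx":0,"dy":0,"dz":0,"wx":0,"wy":0,"wz":0,"grip":0.25},{"dx":0,"dy":0,"dz":0,"wx":0,"wy":0,"wz":0,"grip":0.2},{"dx":0,"dy":0,"dz":0,"wx":0,"wy":0,"wz":0,"grip":0.1},{"dx":0,"dy":0,"dz":0,"wx":0,"wy":0,"wz":0,"grip":0},{"dx":0,"dy":0,"dz":0,"wx":0,"wy":0,"wz":0,"grip":-0.2},{"dx":0,"dy":0,"dz":0,"wx":0,"wy":0,"wz":0,"grip":-0.2},{"dx":0,"dy":0,"dz":0,"wx":0,"wy":0,"wz":0,"grip":-0.2}]'; python3 f.py; python3 - <<'E'
from h import *; import cv2
a=env.grab_frame("side")[:,:,::-1];cv2.imwrite("pics/post.png",a)
p=cv2.imread("pics/pre.png")
f=lambda im:cv2.resize(im[160:260,240:320],None,fx=5,fy=5,interpolation=cv2.INTER_CUBIC)
cv2.imwrite("pics/pp.png",np.hstack([f(p),f(a)]))
E
```

```text
time_s: 19.3
ee_pos: [509.5, 226.2, 233.0]
ee_rot: [180.0, 0.0, -16.0]
force: [-0.1, 0.1, -0.1]
gripper_width: 54.6
mean F [-0.1   0.03 -0.17] pos [509.5 226.2 233. ] t 19.9
```

View pics/pp.png

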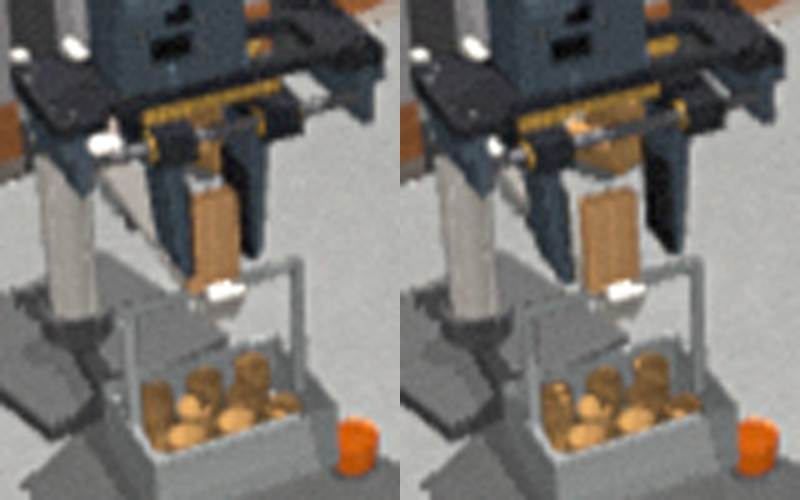

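No visible shift between just before and after release (tip at side px (285,218) in both), and the remaining −0.17 N is sensor offset. Retreating straight up.

```bash
python3 -m jog '[{"dx":0,"dy":0,"dz":0.01,"wx":0,"wy":0,"wz":0,"grip":-0.2},{"dx":0,"dy":0,"dz":0.02,"wx":0,"wy":0,"wz":0,"grip":-0.2},{"dx":0,"dy":0,"dz":0.025,"wx":0,"wy":0,"wz":0,"grip":-0.2},{"dx":0,"dy":0,"dz":0.025,"wx":0,"wy":0,"wz":0,"grip":-0.2},{"dx":0,"dy":0,"dz":0.025,"wx":0,"wy":0,"wz":0,"grip":-0.2},{"dx":0,"dy":0,"dz":0.025,"wx":0,"wy":0,"wz":0,"grip":-0.2},{"dx":0,"dy":0,"dz":0.02,"wx":0,"wy":0,"wz":0,"grip":-0.2},{"dx":0,"dy":0,"dz":0,"wx":0,"wy":0,"wz":0,"grip":-0.2},{"dx":0,"dy":0,"dz":0,"wx":0,"wy":0,"wz":0,"grip":-0.2}]'; python3 - <<'E'
from h import *; import cv2
a=env.grab_frame("side")[:,:,::-1]
cv2.imwrite("pics/fin.png",a)
E
```

```text
time_s: 20.85
ee_pos: [509.4, 226.2, 383.0]
ee_rot: [-180.0, -0.0, -16.0]
force: [-0.5, -0.4, -0.9]
gripper_width: 54.8
```

View pics/fin.png

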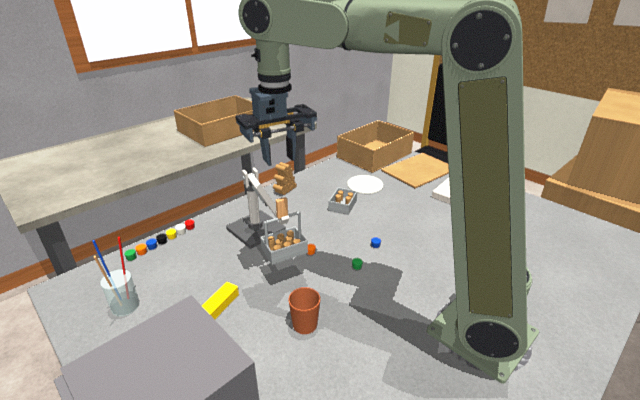

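The caddy hangs level in the hook (side px (285,240)). The gripper is clear, and the pots, cup, palette, carton and spare tray look unmoved. Handing in.

```bash
python3 -c "from workcell import env; env.job_done()"
```

```text
the job is handed in; nothing more can be done
```

The caddy now hangs by its crossbar in the hook of the swing arm, with the arm through its hoop. I handed the job in at about 21 s of the 72 s allowed.

- **Pick-up:** I gripped the wooden grip across its 30 mm width. The caddy weighed about 4.3 N (roughly 0.44 kg).
- **Hanging:** I brought the bar over the tip from the free end and lowered it into the pocket. I then followed the arm down about 70 mm, well short of its lower stop.
- **Sideways force:** While following the arc, the bar pushed up to about 2 N sideways along the arm, alternating with direction, so I took it for friction. It had mostly died away before I let go (about 1 N, across the arm).
- **Release:** Before letting go, the average vertical force was −0.14 N; after opening it was −0.17 N, so only sensor offset was left. The side pictures from just before and just after opening showed no movement of the caddy or arm.
- **Last check:** With the gripper lifted 150 mm clear, the caddy hung level and the other things looked unmoved. This was one side view judged by eye. I took no final top view and did not measure the other things' positions.

One early move was refused for incomplete rows; nothing moved and no time was lost. No check failed.

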